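# Change the flight batteries of a large model aeroplane

## Task

The red and the blue battery pack in the model are flat (gauge all grey) and their charged mates (gauge all green) are in the charger: change them over, so that each charged pack lies flat in the model's bay of its own colour and each flat pack lies flat in the charger's bay of its own colour. The bays are all taken, so use the empty grey foam mat to put a pack aside on the way, and set packs down rather than dropping them. Leave the yellow pack, which is still charging, where it is.

Things in the scene. Friction and masses are not known exactly. Their poses are not given: they have to be found in the camera images.
- red_flat_mid (a point): Hard-case battery pack, 72 x 38 x 30 mm (x long, y 38, z up), 0.15 kg, red with black ends; the four squares of the charge gauge on its top are all grey: flat. The point is its centre, 15 mm above its underside. Starts in the red bay of the model.
- blue_flat_mid (a point): Hard-case battery pack, 72 x 38 x 30 mm (x long, y 38, z up), 0.15 kg, blue with black ends; the four squares of the charge gauge on its top are all grey: flat. The point is its centre, 15 mm above its underside. Starts in the blue bay of the model.
- red_full_mid (a point): Hard-case battery pack, 72 x 38 x 30 mm (x long, y 38, z up), 0.15 kg, red with black ends; the four squares of the charge gauge on its top are all bright green: charged. The point is its centre, 15 mm above its underside. Starts in the red bay of the charger.
- blue_full_mid (a point): Hard-case battery pack, 72 x 38 x 30 mm (x long, y 38, z up), 0.15 kg, blue with black ends; the four squares of the charge gauge on its top are all bright green: charged. The point is its centre, 15 mm above its underside. Starts in the blue bay of the charger.
- yellow_pack_mid (a point): Hard-case battery pack, 72 x 38 x 30 mm (x long, y 38, z up), 0.15 kg, yellow with black ends, two of four gauge squares green: still charging. The point is its centre, 15 mm above its underside. In the yellow bay of the charger; not to be moved.
- model_red_floor (a point): Red bay on the model (plywood box with an engine at its far end), 84 mm from the blue bay. Inside 88 mm (x) x 54 mm (y): 8 mm to spare round a pack. Flat red floor with a tab at its -x end; pale wood rim 4 mm high, 3 thick, with 52 mm finger gaps amid both long sides. The point is the middle of the floor, z up, 83 mm above the bench; a pack in it has its centre 15 mm higher. 
- model_blue_floor (a point): Blue bay on the model (plywood box with an engine at its far end), 84 mm from the red bay. Inside 88 mm (x) x 54 mm (y): 8 mm to spare round a pack. Flat blue floor with a tab at its -x end; pale wood rim 4 mm high, 3 thick, with 52 mm finger gaps amid both long sides. The point is the middle of the floor, z up, 83 mm above the bench; a pack in it has its centre 15 mm higher. 
- charger_red_floor (a point): Red bay of the charger (dark dock, bays red, blue, yellow in any order, 80 mm apart; ridge at their +x ends, top 55 mm up). Inside 88 mm (x) x 54 mm (y): 8 mm to spare round a pack. Flat red floor with a tab at its -x end; black rim 4 mm high, 3 thick, with 52 mm finger gaps amid both long sides. The point is the middle of the floor, z up, 35 mm above the bench; a pack in it has its centre 15 mm higher. 
- charger_blue_floor (a point): Blue bay of the charger (dark dock, bays red, blue, yellow in any order, 80 mm apart; ridge at their +x ends, top 55 mm up). Inside 88 mm (x) x 54 mm (y): 8 mm to spare round a pack. Flat blue floor with a tab at its -x end; black rim 4 mm high, 3 thick, with 52 mm finger gaps amid both long sides. The point is the middle of the floor, z up, 35 mm above the bench; a pack in it has its centre 15 mm higher. 
- rest_mat_top (a point): Free spot: a flat dark grey foam mat lying on the bench between model and charger, 115 mm along x by 75 mm along y, 6 mm thick, empty at the start. The point is the middle of its top, z up.
Mind the look-alikes: they are no part of the job. Leave any turquoise look-alike of the part that bears red_full_mid alone.

How it is judged:
At the end, for the whole second after the job is handed in: Each charged pack lies in the model's bay and each flat pack in the charger's bay of its own colour, at rest: centre within 12 mm of the bay's middle, 12 to 17.5 mm above its floor (not on the rim), gauge up within 0.08 rad. The yellow pack is within 12 mm of its start (horizontal distance between red_flat_mid and charger_red_floor below 0.012 m and z of red_flat_mid in the frame of charger_red_floor between 0.012 and 0.0175 m and angle between each of red_flat_mid, blue_flat_mid, red_full_mid, blue_full_mid's own z axis and vertical below 0.08 rad and horizontal distance between blue_flat_mid and charger_blue_floor below 0.012 m and z of blue_flat_mid in the frame of charger_blue_floor between 0.012 and 0.0175 m and horizontal distance between red_full_mid and model_red_floor below 0.012 m and z of red_full_mid in the frame of model_red_floor between 0.012 and 0.0175 m and horizontal distance between blue_full_mid and model_blue_floor below 0.012 m and z of blue_full_mid in the frame of model_blue_floor between 0.012 and 0.0175 m and linear speed of each of red_flat, blue_flat, red_full, blue_full below 0.02 m/s and distance of yellow_pack_mid from where it was at the start of the episode below 0.012 m); the robot touches nothing.
It fails at once if a pack is dropped (let go more than about 30 mm up, so that it falls free at over 0.8 m/s) ((linear speed of red_flat above 0.8 m/s and contact force between red_flat and the fingers below 0.01 N) or (linear speed of blue_flat above 0.8 m/s and contact force between blue_flat and the fingers below 0.01 N) or (linear speed of red_full above 0.8 m/s and contact force between red_full and the fingers below 0.01 N) or (linear speed of blue_full above 0.8 m/s and contact force between blue_full and the fingers below 0.01 N)).
It fails at once if the yellow pack is lifted out or shoved about (moved over 20 mm) (distance of yellow_pack_mid from where it was at the start of the episode above 0.02 m).
It also fails if it takes over 136 s, if anything falls off the work surface, if the arm or the gripper's body presses on something with over 40 N, if the wrist force passes 120 N, or if a joint passes its speed limit or range.

## Robot

A 6-joint arm with a two-finger parallel gripper is mounted at the origin on the work surface. World frame = base frame: x ahead of the robot, y to its left, z up, the work surface at z = 0. Lengths are in m, angles in rad, forces in N, time in s.
With the tool pointing down it reaches from about 0.35 to 0.725 m from the base axis. Payload 6 kg.
Tool frame: the origin (TCP) lies on the centre line of the jaws, within the pads' length; the fingertips stand nose_length ahead of it and the grasp point (between the pads) lies 3 mm ahead of it (nose_length is the distance from the TCP to the fingertips, in m); z points along the fingers, y is the direction in which the jaws open and shut (so a half turn about z gives the same grasp; the last joint's range is limited). The gripper opens to 85 mm and grips with 20 to 120 N. Pads are 22 mm wide; open, the fingers measure 114 mm over their backs; the gripper's body (76 mm by 85 mm) begins 54 mm behind the grasp point. The pads swing forward as they close: fully open they stand 13 mm farther back than shut.
Start: joints at [1.463, 0.04, 0.085, 0, -1.615, -0.334], TCP at [0.257, 0.542, 0.253] pointing down, gripper open.
Joint ranges: [-2.56, 2.56], [-1.29, 2.01], [-1.08, 1.49], [-3.29, 1.98], [-2.81, -0.18], [-2.99, 2.99]. Speed limits (rad/s): [2.57, 2.57, 3.01, 3.14, 3.14, 3.14].

## Interface

Orientations are given as [roll, pitch, yaw] about the fixed x, y, z axes, in that order (R = Rz(yaw) Ry(pitch) Rx(roll)).
In Python, from station import * gives the robot as it stands. Calls block until the motion is done:
- goto(position, orientation): joint-space move of the TCP to a pose.
- line_to(position, rotation=None, max_speed=0.15): straight line of the TCP; rotation=None keeps the orientation; max_speed is the mean speed in m/s.
- movej(angles): joint-space move.
- command_gripper(opening, effort=None): finger opening in m; effort is the grip in N (None keeps the last); returns when the fingers have stopped.
- sleep(seconds).
- inverse_kinematics(position, orientation): joint angles nearest the present ones, or None.
- get_image(name): name is "side" or "top"; returns the picture (420x560x3 uint8, red, green, blue); there is no depth.
- camera_params(name): a dict with "vertical_fov" (degrees; the focal length in pixels is half the picture's height over the tangent of half this angle, whatever the lens; pixels are square), "cx", "cy" (the principal point, pixels), "k1" (the pictures are not rectified: a ray, as slopes to the right and down, at radius r is drawn at 1 + k1 r^2 times it, then the intrinsics apply), "R" (3x3) and "t" (3): a world point X has camera coordinates R X + t. Camera axes: x right, y down, z forward; pixel columns grow to the right and rows downward; lengths in m; the calibration is good to about 2 mm. A picture is of the moment at which its call begins. camera_params takes no time and is no camera call.
A pose or a line that the arm cannot do raises MotionError and nothing moves.
- finish_job(): hands the job in, once; it reports no verdict.
Readings, each from a call of its own:
- get_clock(): time.
- get_qpos(): joint angles.
- get_dq(): joint speeds.
- get_joint_efforts(): joint torques, N m.
- get_tcp_pos(): TCP position.
- get_orientation(): TCP orientation.
- get_wrist_force(): force on the tool from outside, world axes, zero at the start.
- get_ft_torque(): the same for the moment, N m.
- get_opening(): finger opening in m.
Only numpy, scipy, OpenCV 4.12 (cv2) and the standard library are available. Lean on these libraries where they do the work, as an engineer would, in place of code of your own. Each camera call takes 0.05 s, during which the arm holds its last target.

## Working session

There is one attempt and no reset: what is moved stays moved. The work goes in short steps, each a Python script; the robot and the scene stay as the last script left them, time stands still between calls to the robot, and variables do not carry over. Pictures are saved under pics/ and viewed, and the job is handed in when it is done.

```bash
ls; mkdir -p pics; python3 - <<'E'
from station import *
import cv2
for n in ("top","side"):
    im=get_image(n); cv2.imwrite(f"pics/{n}0.png",im[:,:,::-1]); print(n,camera_params(n))
print(get_clock(),get_tcp_pos(),get_orientation(),get_opening())
try: print(nose_length)
except Exception as e: print(e)
E
```

```text
pics
top {'vertical_fov': 45.81703242741631, 'cx': 283.0980714412057, 'cy': 204.61893961313524, 'k1': -0.15849674643127415, 'R': array([[-0.00712206, -0.99971277,  0.02288348],
       [-0.98942179,  0.00372925, -0.14501933],
       [ 0.14489234, -0.02367425, -0.98916416]]), 't': array([0.05149038, 0.598858  , 1.21379627])}
side {'vertical_fov': 53.47019000748029, 'cx': 282.7257920324872, 'cy': 201.88727284630156, 'k1': -0.04789629364505508, 'R': array([[ 0.78357385, -0.62126116, -0.00682555],
       [-0.33250135, -0.41004081, -0.84929935],
       [ 0.52483794,  0.66775827, -0.52786744]]), 't': array([-0.41098421,  0.28243146,  0.64326032])}
0.1 [0.25637255 0.54219343 0.25240286] [ 3.14003480e+00 -1.43721784e-04 -4.41789471e-01] 0.08506259824400167
0.022
```

View pics/top0.png

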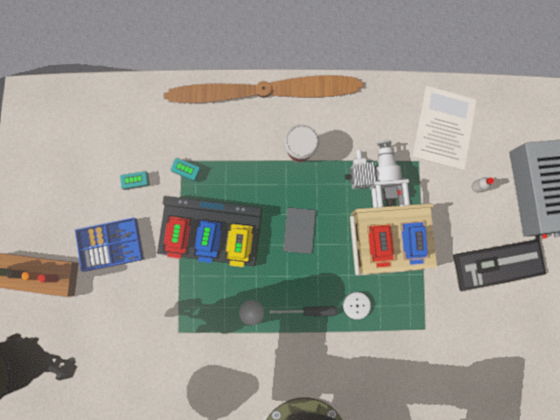

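View pics/side0.png

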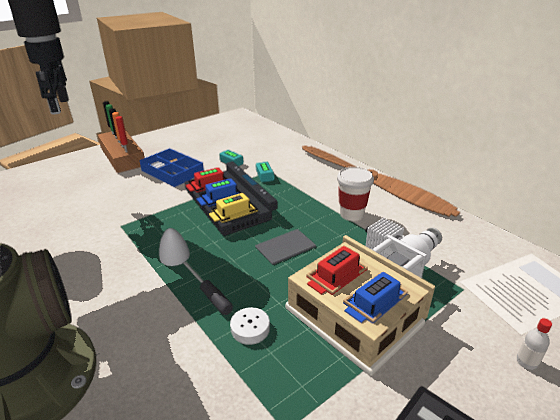

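```bash
python3 - <<'E'
import cv2
im=cv2.imread("pics/top0.png")
cv2.imwrite("pics/c1.png",cv2.resize(im[190:275,150:270],None,fx=6,fy=6,interpolation=cv2.INTER_CUBIC))
cv2.imwrite("pics/c2.png",cv2.resize(im[190:285,340:450],None,fx=6,fy=6,interpolation=cv2.INTER_CUBIC))
im=cv2.imread("pics/side0.png")
cv2.imwrite("pics/c3.png",cv2.resize(im[140:270,170:300],None,fx=4.6,fy=4.6,interpolation=cv2.INTER_CUBIC))
cv2.imwrite("pics/c4.png",cv2.resize(im[220:370,280:440],None,fx=4,fy=4,interpolation=cv2.INTER_CUBIC))
E
```

```text
(no output)
```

View pics/c1.png

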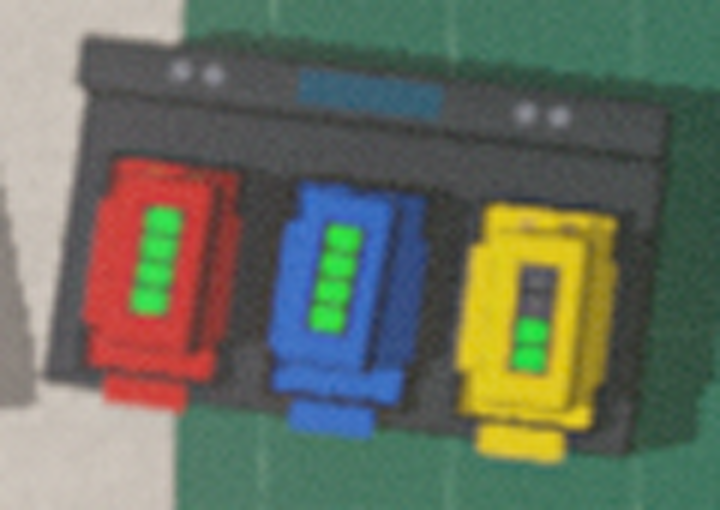

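View pics/c2.png

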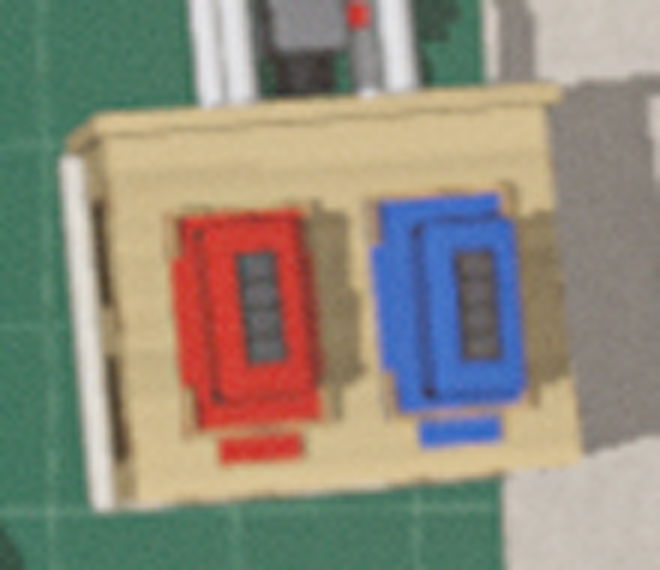

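View pics/c3.png

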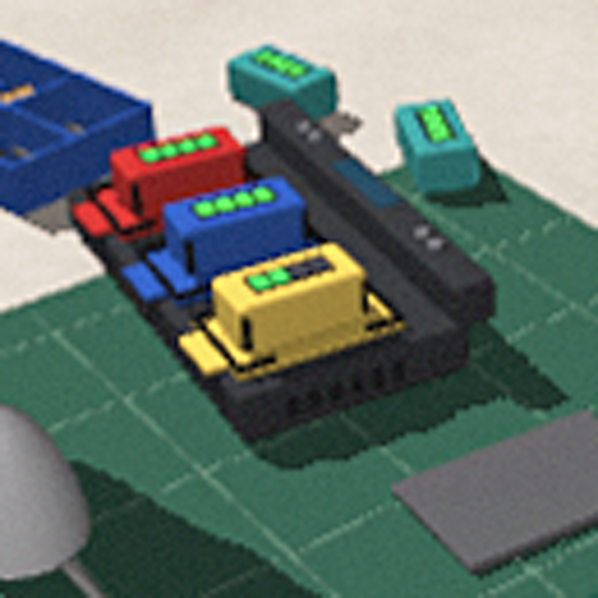

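View pics/c4.png

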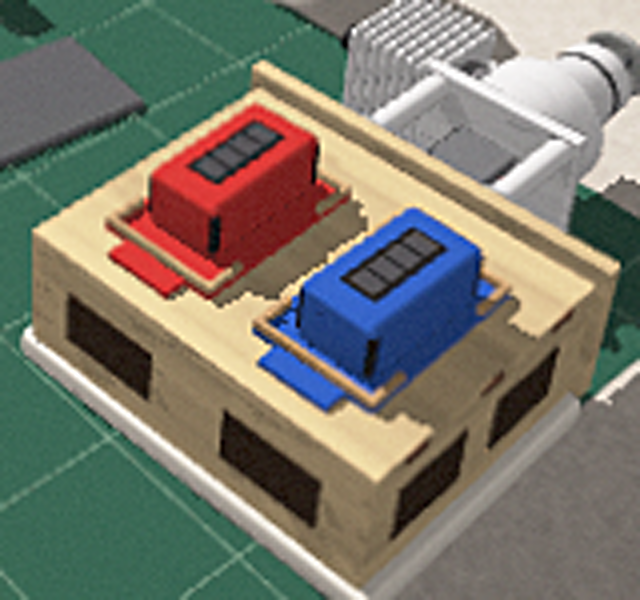

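```bash
cat > h.py <<'E'
import numpy as np, cv2
from station import *
def proj(n,X):
    c=camera_params(n); f=210/np.tan(np.radians(c["vertical_fov"]/2))
    X=np.atleast_2d(X)@c["R"].T+c["t"]; s=X[:,:2]/X[:,2:]
    r2=(s**2).sum(1,keepdims=True); s=s*(1+c["k1"]*r2)
    return s*f+[c["cx"],c["cy"]]
def back(n,px,z):
    c=camera_params(n); f=210/np.tan(np.radians(c["vertical_fov"]/2))
    d=(np.atleast_2d(px)-[c["cx"],c["cy"]])/f; s=d.copy()
    for _ in range(20): s=d/(1+c["k1"]*(s**2).sum(1,keepdims=True))
    r=np.c_[s,np.ones(len(s))]@c["R"]; o=-c["R"].T@c["t"]
    return o+r*((z-o[2])/r[:,2:])
E
python3 - <<'E'
from h import *
C=lambda p:np.array(p)/6+[150,190]-.42
M=lambda p:np.array(p)/6+[340,190]-.42
S=lambda p:np.array(p)/4.6+[170,140]-.4
T=lambda p:np.array(p)/4+[280,220]-.4
top={'r':C([155,262]),'b':C([336,280]),'y':C([533,318]),'R':M([263,306]),'B':M([477,306])}
side={'r':S([178,149]),'b':S([234,201]),'y':S([291,268]),'R':T([237,152]),'B':T([398,263])}
for k in top:
    z=.113 if k in'RB' else .065
    print(k,back("top",top[k],z).round(4),back("side",side[k],z).round(4))
# mat corners, rims
mat=[[288,209],[316,210],[313,253],[284,250]]
print(back("top",mat,.006).round(4), back("top",mat,.006).mean(0))
E
```

```text
r [[0.5254 0.3155 0.065 ]] [[0.5273 0.3191 0.065 ]]
b [[0.5179 0.2404 0.065 ]] [[0.5205 0.246  0.065 ]]
y [[0.502  0.1593 0.065 ]] [[0.5066 0.1666 0.065 ]]
R [[ 0.5011 -0.1893  0.113 ]] [[ 0.5012 -0.1873  0.113 ]]
B [[ 0.5001 -0.277   0.113 ]] [[ 0.502  -0.2771  0.113 ]]
[[ 0.593   0.0347  0.006 ]
 [ 0.5901 -0.0383  0.006 ]
 [ 0.4783 -0.0288  0.006 ]
 [ 0.4865  0.0459  0.006 ]] [0.53695747 0.00333381 0.006     ]
```

```bash
cat > ov.py <<'E'
from h import *
def rect(a,b): return np.array([[a,b],[a,-b],[-a,-b],[-a,b]])
def world(p,xy,z):
    x,y,w=p; R=np.array([[np.cos(w),-np.sin(w)],[np.sin(w),np.cos(w)]])
    q=np.atleast_2d(xy)@R.T+[x,y]; return np.c_[q,np.full(len(q),z)]
def overlay(cam,im,box,sc,items,out):
    x0,y0,x1,y1=box
    b=cv2.resize(im[y0:y1,x0:x1],None,fx=sc,fy=sc,interpolation=cv2.INTER_CUBIC)
    for P,col in items:
        q=(proj(cam,P)-[x0,y0]+.5)*sc-.5
        cv2.polylines(b,[np.round(q*16).astype(np.int32)],True,col,1,cv2.LINE_AA,4)
    cv2.imwrite(out,b)
def bay(p,z): # floor inner and rim outer top
    return [(world(p,rect(.044,.027),z),(255,255,255)),(world(p,rect(.047,.030),z+.004),(255,0,255))]
def pack(p,z): return [(world(p,rect(.036,.019),z+.03),(0,255,255))]
def off(p,dy):
    q=world(p,[[0,dy]],0)[0]; return (q[0],q[1],p[2])
E
cat > o1.py <<'E'
from ov import *
import sys
ch=(0.513,0.239,-.149); mo=(0.500,-.2335,.09)
t=cv2.imread("pics/top0.png"); s=cv2.imread("pics/side0.png")
I=sum([bay(off(ch,d),.035)+pack(off(ch,d),.035) for d in(.08,0,-.08)],[])
J=sum([bay(off(mo,d),.083)+pack(off(mo,d),.083) for d in(.042,-.042)],[])
k=sys.argv[1]
overlay("top",t,(150,190,270,275),6,I,f"pics/{k}a.png")
overlay("top",t,(340,190,450,285),6,J,f"pics/{k}b.png")
overlay("side",s,(170,140,300,270),4.6,I,f"pics/{k}c.png")
overlay("side",s,(280,220,440,370),4,J,f"pics/{k}d.png")
E
python3 o1.py o1
```

```text
(no output)
```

View pics/o1a.png

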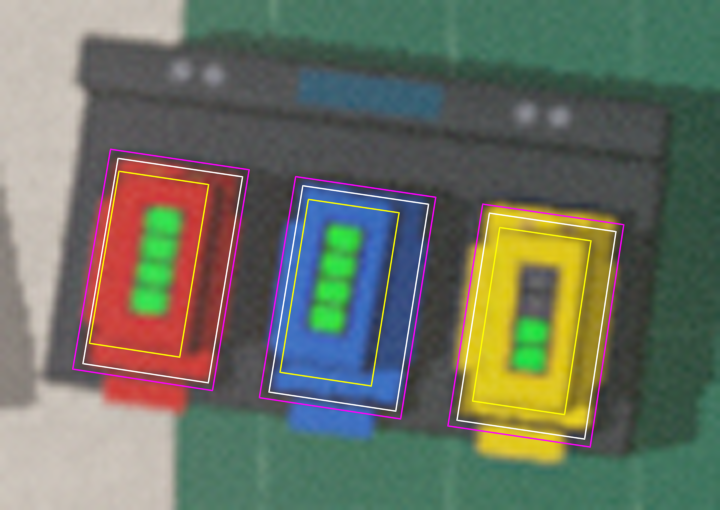

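View pics/o1b.png

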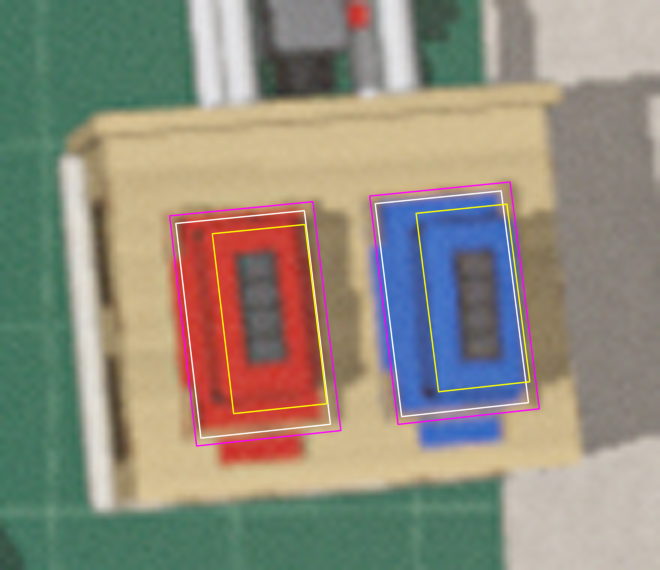

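View pics/o1c.png

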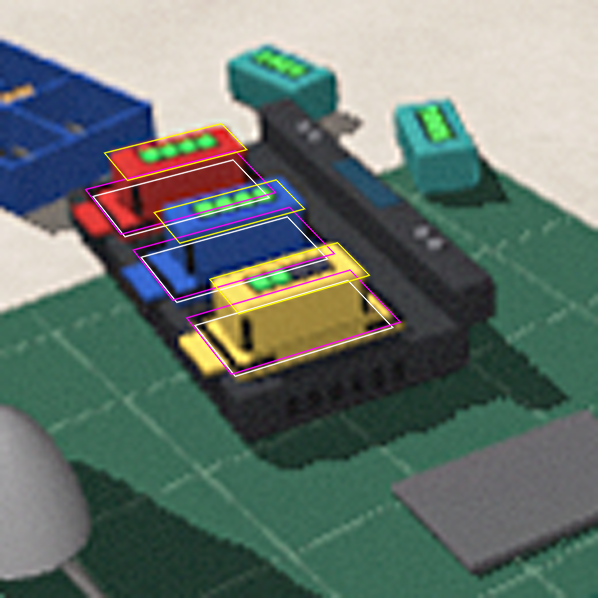

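View pics/o1d.png

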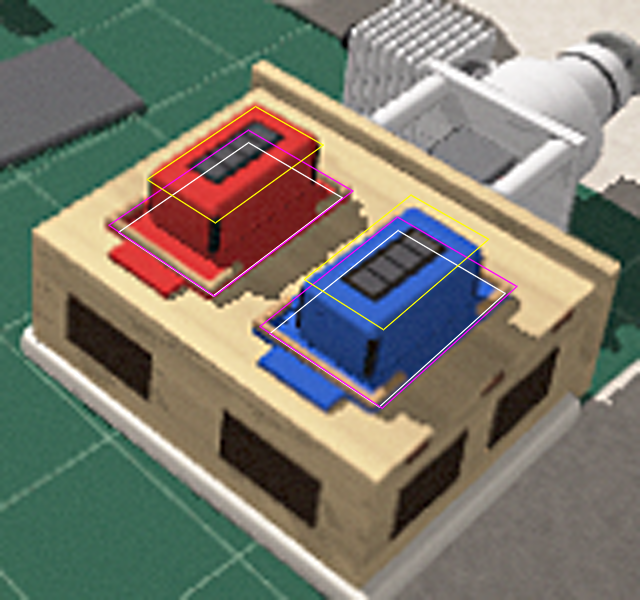

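```bash
cat > act.py <<'E'
from ov import *
CH=(0.5135,0.2385,-.135); MO=(0.500,-.2335,.09)
cr,cb,cy_=[off(CH,d) for d in(.08,0,-.08)]; mr,mb=off(MO,.042),off(MO,-.042)
MAT=(.537,.003,-.09)
ZC,ZM,ZT=.035,.083,.006
# pack estimates
P=dict(rf=(.501,-.1885,.09),bf=(.5008,-.277,.09),rF=(.526,.317,-.135),bF=(.519,.242,-.135))
H=.028; UP=.10
def rpy(w): return [np.pi,0,w]
def rep(s): print(s,round(get_clock(),2),get_tcp_pos().round(4),'op',round(get_opening(),4),'F',np.round(get_wrist_force(),1))
def pick(p,z):
    x,y,w=p
    if abs(get_opening()-.062)>.004: command_gripper(.062,40)
    goto([x,y,z+H+UP],rpy(w)); 
    line_to([x,y,z+H+.03],max_speed=.15); line_to([x,y,z+H],max_speed=.06); rep('down')
    command_gripper(.0,40); rep('grip')
    line_to([x,y,z+H+UP],max_speed=.12); rep('up')
def place(p,z,lift=.0008):
    x,y,w=p
    goto([x,y,z+H+UP],rpy(w))
    line_to([x,y,z+H+.02],max_speed=.15); sleep(.2); line_to([x,y,z+H+lift],max_speed=.03); sleep(.2); rep('set')
    command_gripper(.062); rep('open')
    line_to([x,y,z+H+UP],max_speed=.15); rep('clear')
def snap(k):
    for n in("top","side"): cv2.imwrite(f"pics/{k}{n}.png",get_image(n)[:,:,::-1])
E
python3 - <<'E'
from act import *
for n,p,z in[('rf',P['rf'],ZM),('bf',P['bf'],ZM),('rF',P['rF'],ZC),('bF',P['bF'],ZC),('mat',MAT,ZT),('cr',cr,ZC),('cb',cb,ZC),('mr',mr,ZM),('mb',mb,ZM)]:
    print(n,np.round(p,4),*[np.round(inverse_kinematics([p[0],p[1],z+h],rpy(p[2])),2) for h in(H,H+UP)])
E
```

```text
rf [ 0.501  -0.1885  0.09  ] [ 0.02 -0.1  -0.31  0.   -1.36  1.64] [ 0.02 -0.13 -0.16  0.   -1.54  1.64]
bf [ 0.5008 -0.277   0.09  ] [-0.15 -0.   -0.22  0.   -1.36  1.82] [-0.15 -0.03 -0.07  0.   -1.54  1.82]
rF [ 0.526  0.317 -0.135] [ 0.87  0.14 -0.16  0.   -1.27  0.57] [ 0.87  0.09 -0.03  0.   -1.45  0.57]
bF [ 0.519  0.242 -0.135] [ 0.79  0.03 -0.28  0.   -1.27  0.65] [ 0.79 -0.02 -0.14  0.   -1.45  0.65]
mat [ 0.537  0.003 -0.09 ] [ 0.38 -0.04 -0.4   0.   -1.21  1.1 ] [ 0.38 -0.11 -0.28  0.   -1.4   1.1 ]
cr [ 0.5243  0.3178 -0.135 ] [ 0.87  0.13 -0.16  0.   -1.27  0.56] [ 0.87  0.08 -0.03  0.   -1.45  0.56]
cb [ 0.5135  0.2385 -0.135 ] [ 0.79  0.01 -0.29  0.   -1.27  0.65] [ 0.79 -0.04 -0.16  0.   -1.45  0.65]
mr [ 0.4962 -0.1917  0.09  ] [ 0.01 -0.11 -0.32  0.   -1.36  1.65] [ 0.01 -0.14 -0.17  0.   -1.55  1.65]
mb [ 0.5038 -0.2753  0.09  ] [-0.15  0.   -0.21  0.   -1.36  1.81] [-0.15 -0.03 -0.06  0.   -1.54  1.81]
```

```bash
python3 - <<'E'
from act import *
pick(P['rf'],ZM)
snap('s1')
E
```

```text
down 4.46 [ 0.501  -0.1886  0.111 ] op 0.062 F [0.  0.3 1.1]
grip 4.79 [ 0.5014 -0.1885  0.1117] op 0.0373 F [0.5 1.3 1.4]
up 5.78 [ 0.5006 -0.1883  0.2098] op 0.0374 F [-0.1  0.2 -2.1]
```

```bash
python3 - <<'E'
from act import *
place(MAT,ZT)
pick(P['rF'],ZC)
snap('s2')
E
python3 - <<'E'
import cv2
im=cv2.imread("pics/s2top.png")
cv2.imwrite("pics/s2t.png",cv2.resize(im[170:290,150:450],None,fx=2.66,fy=2.66,interpolation=cv2.INTER_CUBIC))
E
```

```text
set 8.6 [0.537  0.003  0.0347] op 0.0374 F [-0.3 -0.2 -1.6]
open 8.97 [0.5372 0.003  0.035 ] op 0.0621 F [-0.1 -0.  -0.3]
clear 9.78 [0.5364 0.003  0.1327] op 0.0622 F [-0.1  0.6 -0.5]
down 12.24 [0.5261 0.317  0.063 ] op 0.0619 F [-0.5  0.5  0.9]
grip 12.57 [0.5263 0.3172 0.0637] op 0.0373 F [-0.3 -0.2  1.7]
up 13.56 [0.5255 0.3168 0.1617] op 0.0372 F [-1.3 -0.4 -2.6]
```

View pics/s2t.png

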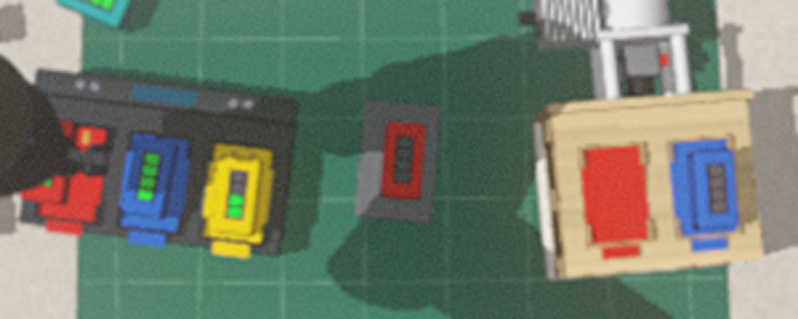

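View pics/s2side.png

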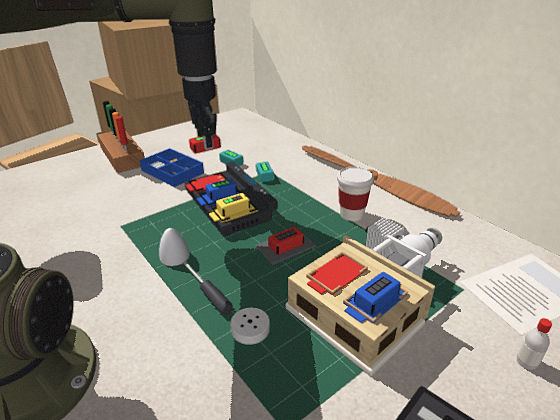

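The flat red pack lies on the mat and the full one is held at the left. The model's red bay is now empty, around (382,243) in the top view, so I'll measure its floor and the mat pack directly.

```bash
python3 - <<'E'
from act import *
t=cv2.imread("pics/s2top.png"); s=cv2.imread("pics/s2side.png")
J=bay(mr,ZM); K=pack(MAT,ZT)
for n,im,bx in(("top",t,(360,215,410,275)),("side",s,(295,245,375,300))):
    x0,y0,x1,y1=bx; c=im[y0:y1,x0:x1].astype(int)
    m=((c[...,2]>100)&(c[...,1]<90)&(c[...,0]<90)).astype(np.uint8)
    N,l,st,ce=cv2.connectedComponentsWithStats(m); i=1+np.argmax(st[1:,4])
    # remove tab by min-area rect report
    ys,xs=np.nonzero(l==i); pts=np.c_[xs+x0,ys+y0]
    W=back(n,pts.astype(float),ZM)[:,:2]; W-= [mr[0],mr[1]]
    a=mr[2]; L=W@np.array([[np.cos(a),-np.sin(a)],[np.sin(a),np.cos(a)]])
    print(n,'local bay extents',np.percentile(L,[1,50,99],axis=0).round(4), st[i])
overlay("top",t,(340,190,450,285),6,J,"pics/v2a.png")
overlay("side",s,(230,200,430,350),4,J+K,"pics/v2b.png")
E
```

```text
top local bay extents [[-0.0391 -0.0248]
 [ 0.0018  0.0022]
 [ 0.0435  0.0293]] [  9  10  24  36 742]
side local bay extents [[-0.0575 -0.0284]
 [-0.0029  0.0015]
 [ 0.0465  0.0315]] [  12    9   61   41 1224]
```

View pics/v2a.png

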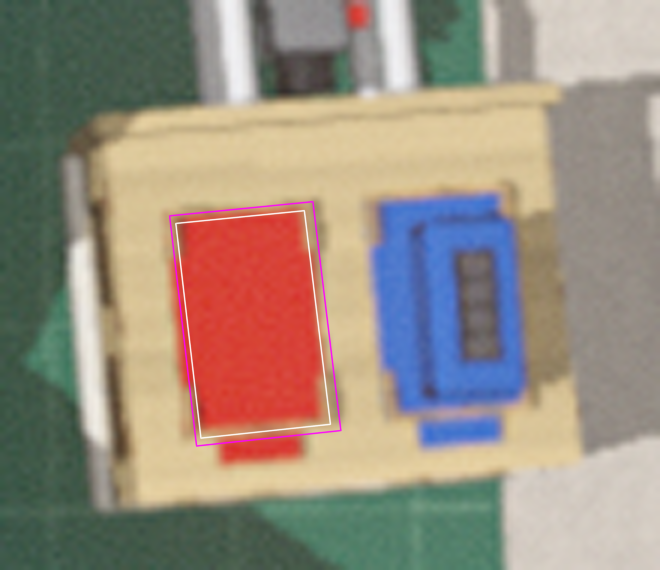

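View pics/v2b.png

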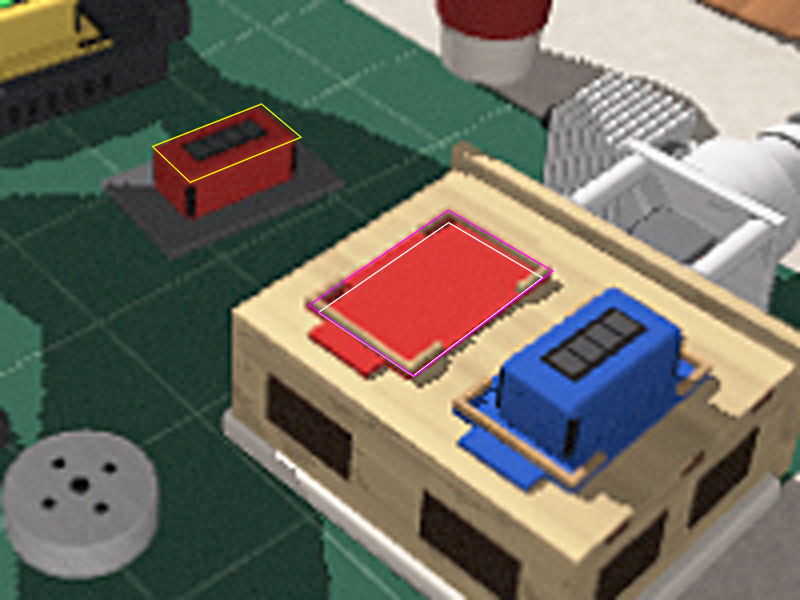

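```bash
sed -i 's/^CH=.*/CH=(0.5135,0.2385,-.135); MO=(0.501,-.232,.09)/' act.py; python3 - <<'E'
from act import *
place(mr,ZM)
goto([.537,.003,.20],rpy(MAT[2]))
snap('s3')
E
python3 - <<'E'
from act import *
t=cv2.imread("pics/s3top.png"); s=cv2.imread("pics/s3side.png")
overlay("top",t,(150,190,270,275),6,bay(cr,ZC),"pics/v3a.png")
overlay("side",s,(170,140,430,330),3,bay(cr,ZC)+pack(mr,ZM)+bay(mr,ZM),"pics/v3b.png")
E
```

```text
set 17.38 [ 0.4973 -0.1902  0.1118] op 0.0369 F [ 0.5  0.2 -1.8]
open 17.75 [ 0.4974 -0.1902  0.112 ] op 0.0618 F [ 0.3  0.4 -0.3]
clear 18.56 [ 0.4969 -0.1899  0.2097] op 0.0617 F [ 0.6 -0.7 -0.2]
```

View pics/v3a.png

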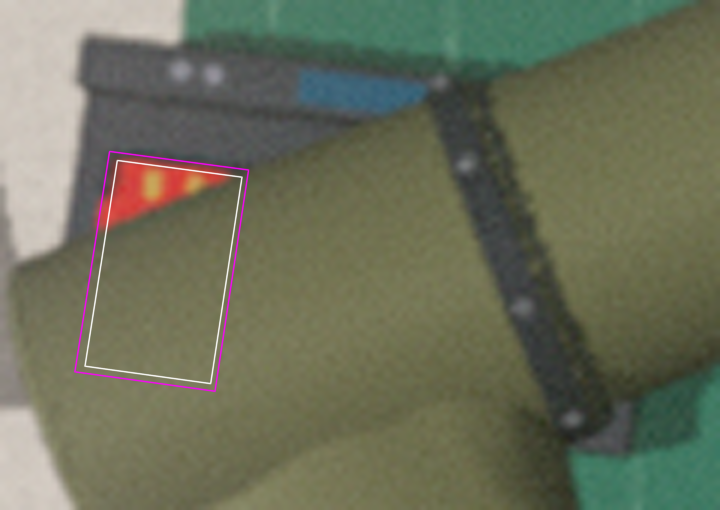

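View pics/v3b.png

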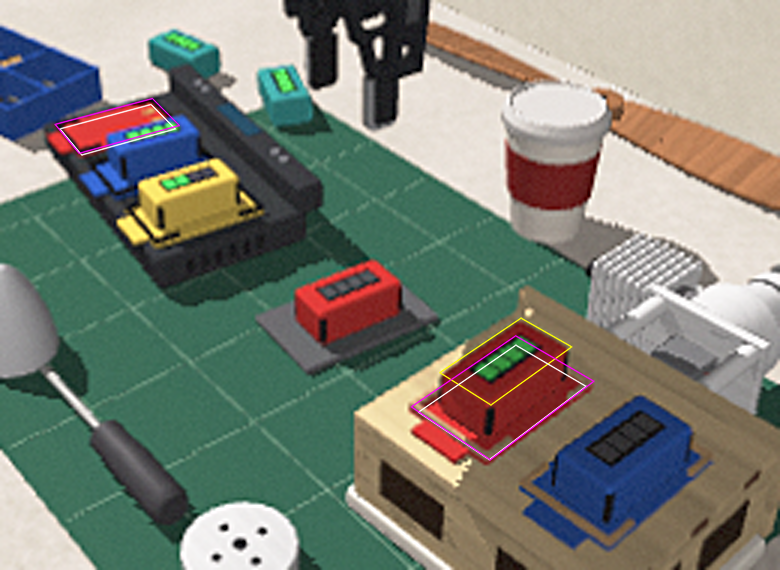

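The charged red pack sits inside the model's red bay at about (337,260) in the side view. The charger's red bay outline matches too, so I'll carry on.

```bash
python3 - <<'E'
from act import *
pick(MAT,ZT)
place(cr,ZC)
pick(P['bf'],ZM)
snap('s4')
place(MAT,ZT)
E
python3 - <<'E'
from act import *
t=cv2.imread("pics/s4top.png"); s=cv2.imread("pics/s4side.png")
overlay("top",t,(150,190,270,275),6,bay(cr,ZC)+pack(cr,ZC)+bay(cb,ZC),"pics/v4a.png")
overlay("side",s,(170,140,430,370),3,bay(cr,ZC)+pack(cr,ZC)+bay(mb,ZM)+pack(mr,ZM),"pics/v4b.png")
E
```

```text
down 21.1 [0.5371 0.0029 0.034 ] op 0.062 F [0.5 0.5 0.2]
grip 21.43 [0.5374 0.0031 0.0346] op 0.0378 F [-0.4  0.5  2.5]
up 22.42 [0.5364 0.003  0.1328] op 0.0372 F [-0.2 -0.7 -1.6]
set 25.5 [0.5243 0.3177 0.0637] op 0.0371 F [-0.   0.1 -2. ]
open 25.87 [0.5244 0.3179 0.064 ] op 0.062 F [-0.6  0.2 -0.2]
clear 26.68 [0.5238 0.3175 0.1616] op 0.0623 F [-0.7 -0.2 -0.4]
down 30.08 [ 0.5008 -0.2771  0.111 ] op 0.0618 F [-0.6 -0.1 -0.2]
grip 30.42 [ 0.5012 -0.2772  0.1118] op 0.0377 F [0.2 0.7 3. ]
up 31.4 [ 0.5004 -0.2768  0.2097] op 0.0375 F [-0.6 -0.6 -1.2]
set 34.5 [0.537  0.0029 0.0348] op 0.0379 F [-0.3 -0.4 -0.2]
open 34.86 [0.5371 0.003  0.0349] op 0.0622 F [ 0.4 -0.1 -0.2]
clear 35.67 [0.5364 0.003  0.1327] op 0.0618 F [-0.2 -0.4 -0.3]
```

View pics/v4a.png

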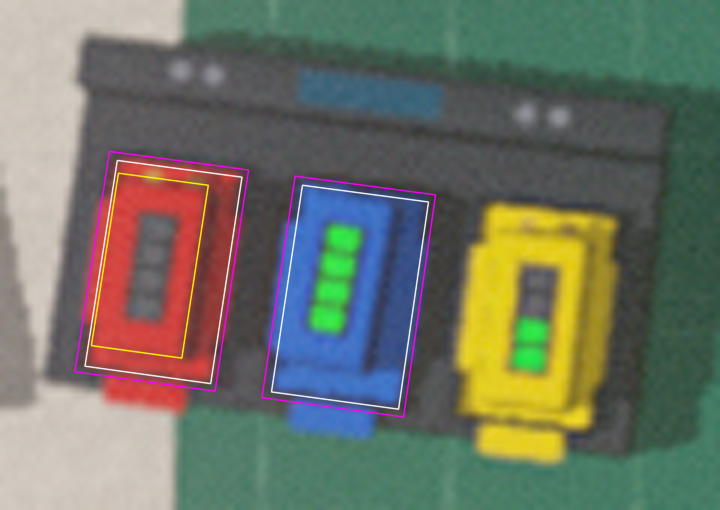

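View pics/v4b.png

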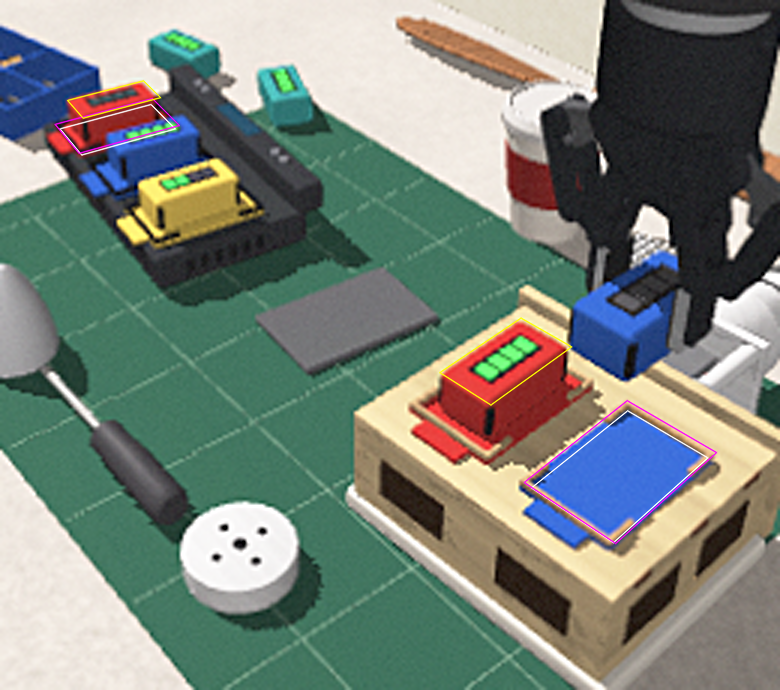

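Both red packs are seated: the charged one in the model, and the flat one at about (153,267) in the charger crop. The blue model bay outline fits as well. Next is blue.

```bash
python3 - <<'E'
from act import *
pick(P['bF'],ZC)
place(mb,ZM)
snap('s5')
pick(MAT,ZT)
place(cb,ZC)
line_to([cb[0],cb[1],.25])
movej([1.463, 0.04, 0.085, 0, -1.615, -0.334])
snap('s6'); print(get_clock())
E
python3 - <<'E'
from act import *
t=cv2.imread("pics/s6top.png"); s=cv2.imread("pics/s6side.png")
c=sum([bay(p,ZC)+pack(p,ZC) for p in(cr,cb)],[]); m=sum([bay(p,ZM)+pack(p,ZM) for p in(mr,mb)],[])
overlay("top",t,(150,190,270,275),6,c,"pics/v6a.png")
overlay("top",t,(340,190,450,285),6,m,"pics/v6b.png")
overlay("side",s,(170,140,430,370),3,[],"pics/v6c.png")
E
```

```text
down 37.89 [0.5191 0.242  0.063 ] op 0.0621 F [0.3 0.6 0.3]
grip 38.23 [0.5194 0.2423 0.0638] op 0.0372 F [-0.1  1.3  2.2]
up 39.21 [0.5185 0.2418 0.1617] op 0.0376 F [-0.4 -0.2 -2. ]
set 42.96 [ 0.5048 -0.2739  0.1118] op 0.0375 F [-1.7  0.1 -1. ]
open 43.32 [ 0.5049 -0.2739  0.112 ] op 0.062 F [ 0.1 -0.3  0.7]
clear 44.12 [ 0.5044 -0.2735  0.2097] op 0.0619 F [ 1.  -0.3 -1.2]
down 46.61 [0.5371 0.003  0.034 ] op 0.0622 F [-0.9  0.9  0.1]
grip 46.94 [0.5375 0.0031 0.0347] op 0.0378 F [-0.2  0.   2.5]
up 47.92 [0.5364 0.003  0.1328] op 0.0377 F [ 0.2 -0.4 -1.5]
set 50.74 [0.5136 0.2385 0.0638] op 0.0378 F [-0.4  0.9 -0.3]
open 51.1 [0.5136 0.2386 0.0639] op 0.0621 F [ 0.1  0.1 -0.4]
clear 51.91 [0.513  0.2383 0.1617] op 0.0619 F [-0.2 -1.1 -0.7]
54.2167
```

View pics/v6a.png

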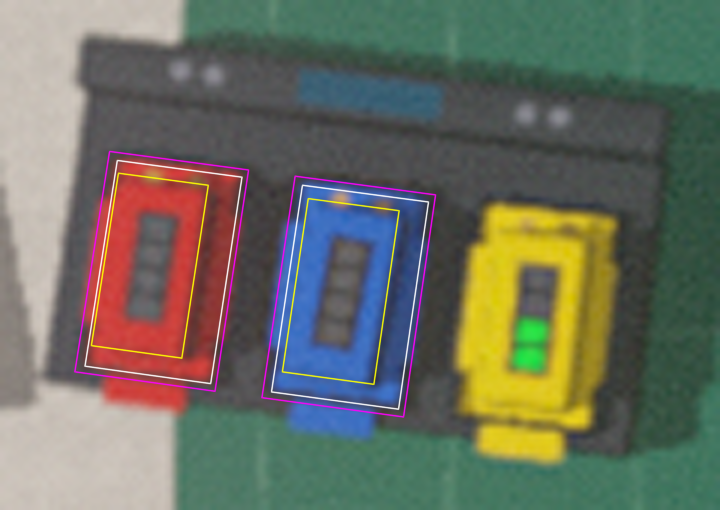

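View pics/v6b.png

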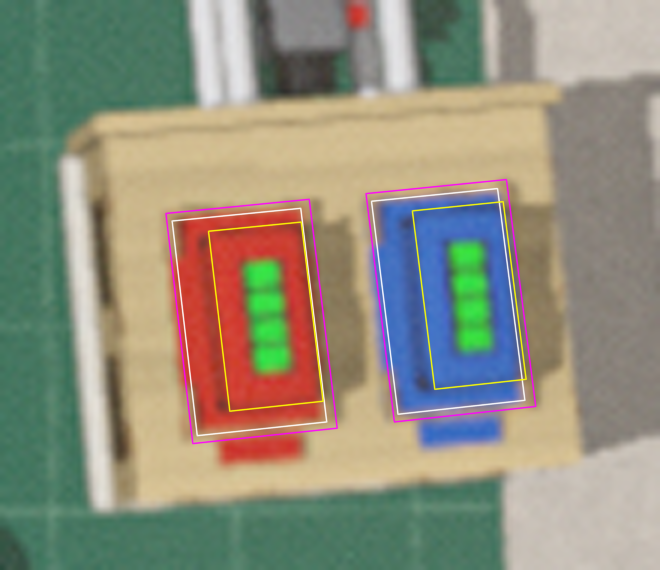

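View pics/v6c.png

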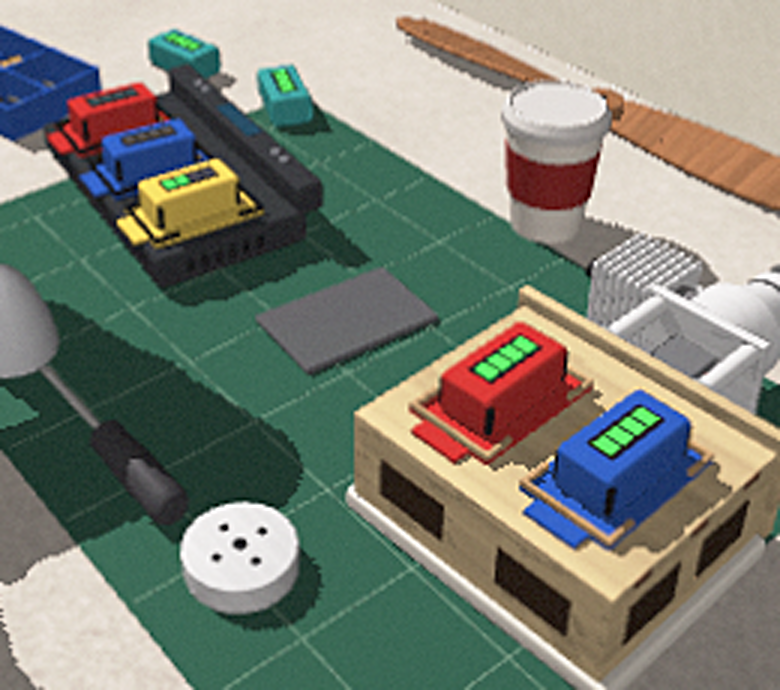

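All four packs sit flat in the right bays, and the gauges are within a few mm of the bay middles. The yellow pack is unmoved and the arm is clear, so I'm handing it in.

```bash
python3 - <<'E'
from station import *
print(get_wrist_force(), abs(get_dq()).max()); finish_job(); print(get_clock())
E
```

```text
[ 0.87022583 -0.42144294 -0.61092103] 0.0024404290275802966
the job is handed in; nothing more can be done
the job is handed in; nothing more can be done
```

I swapped both pairs, putting each flat pack aside on the grey mat while its charged mate moved into the model. The job was handed in just after 54 s of the 136 s allowed; no verdict is reported.

- **Final position:** both final pictures show the charged red and blue packs in the model and the flat ones in the charger, each in the bay of its own colour. They look flat and inside the rims, about 4 mm or less from my estimate of each bay's middle. I judged height and tilt by eye from the pictures rather than measuring them.
- **Left alone:** the yellow pack shows no movement in the pictures, the turquoise look-alikes were not touched, and the mat is empty.
- **Robot:** every grip closed to about 37 mm. The wrist force was at most about 3 N whenever I read it, and the arm ended parked clear of everything.
- **Disagreement:** at the start, the top and side cameras disagreed by 2 to 9 mm on the charger packs, with the yellow pack worst and about 2 to 4 mm on the red one. Outlines of the bays drawn over the pictures matched both cameras to about 2 mm where I checked, so I placed the packs by those.

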